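# Index the rotary table by one hole

### The arm

A 6-joint arm with a two-finger parallel gripper is mounted at the origin on the work surface. World frame = base frame: x ahead of the robot, y to its left, z up, the work surface at z = 0. Lengths are in m, angles in rad, forces in N, time in s.
With the tool pointing down it reaches from about 0.425 to 1.125 m from the base axis. Payload 14.9 kg.
Tool frame: the origin (TCP) lies midway between the tips of the shut fingers; the grasp point (between the pads) lies 19 mm behind it; y points along the fingers, x is the direction in which the jaws open and shut, and the axes are right-handed (so a half turn about y gives the same grasp; the last joint's range is limited). The gripper opens to 91 mm and grips with 3 to 60 N. Pads are 32 mm wide; open, the fingers measure 118 mm over their backs; the gripper's body (76 mm by 178 mm) begins 60 mm behind the grasp point.
Start: joints at [1.183, 0.379, 1.734, -0, 1.028, -0.033], TCP at [0.243, 0.656, 0.214] pointing down, gripper open.
Joint ranges: [-2.77, 2.77], [-0.74, 2.19], [0, 2.66], [-1.06, 4.2], [0.31, 2.87], [-3.08, 3.08]. Speed limits (rad/s): [1.89, 1.89, 2.39, 3.14, 3.14, 3.14].

### API

Orientations are given as a 3x3 rotation matrix whose columns are the frame's x, y, z axes.
In Python, from plant import r, grab_frame gives the robot as it stands. The module is installed in compiled form; this text tells all that it offers.
- The arm moves only by the tool send_rows, never from a script. Its argument "targets" is a list of rows, each an object of numbers: "x", "y", "z": the shift along the tool's x, y, z in m; "roll": the turn about the tool's y in rad. A call has 1 to 8 rows; each row is the pose to reach, as a shift and turn from the pose measured when the call began, along the tool's axes at that moment; what a row does not reach only later rows make up. A row lasts 1/12 s, in which the tool goes at most 41.7 mm and 7.16 degrees, less where a joint would pass 70% of its speed; a pose out of reach is approached as far as the arm can. A call with a gripper value outside its range is refused whole. "fingers" is the opening, from -1 (shut) to 1 (fully open), set as the call begins (left out, the last holds). The fingers move at their own pace and stop on an object; "newtons" is the grip in N (left out, the last holds). Time passes only in rows, so rows that repeat a pose let the fingers close. It gives the time, the measured TCP pose, the force and the opening at its end, in the units of the state.
- r.sense(): the state, without advancing time (a new reading comes with each control period).
- grab_frame(name): name is "scene" or "top" or "wrist"; returns a dict with "frame" (420x560x3 uint8, red, green, blue), "mtx" (3x3 intrinsics, pixels), "position" and "orientation" of the camera in the world; the wrist camera has in their place "tool_from_camera" (4x4, takes a point from camera to tool coordinates, whose origin is the TCP and whose axes are the tool frame's). Camera axes: x right, y down, z forward; pixel columns grow to the right and rows downward; lengths in m; the calibration is good to about 2 mm. The wrist camera is an equidistant fisheye: a pixel r from the principal point sees the ray r / f radians off the axis. A picture is of the moment at which its call begins: read the wrist's pose just before it. There is no depth.
- r.sign_off(): hands the job in, once; it reports no verdict.
The state is a dict: "t": time; "joints": joint angles; "dq": joint speeds; "tau": joint torques, N m; "position": TCP position; "eef_rot": TCP orientation; "force": force on the tool from outside, world axes, zero at the start; "wrist_torque": the same for the moment, N m; "opening": finger opening in m.
Only numpy, scipy, OpenCV 4.12 (cv2) and the standard library are available. Lean on these libraries where they do the work, as an engineer would, in place of code of your own. Each camera call takes 0.05 s, during which the arm holds its last target.

### The job

Index the small rotary table by one hole counter-clockwise, seen from above: with the fingertips press the red spring plunger in, push the table round, and leave it where the plunger has sprung fully up in the very next hole. Only press and push: lift nothing, and do not run past that hole or turn the table backwards. Keep the tub and the brass puck in their nests, and leave everything else on the bench where it stands.

Things in the scene. Friction and masses are not known exactly. Their poses are not given: they have to be found in the camera images.
- dial (a joint): rotary table (dial): aluminium disc 272 mm across, top 63 mm above the bench, on a fixed blue round base; value in rad, positive counter-clockwise from above. Starts at about 0, in a hole; holes every 60 degrees (1.047 rad), marked by white spots on the blue flange; a red line on the rim points at them. Play in a hole 0.02 rad. When free it turns lightly (0.2 N m) and stays where left
- plunger (a joint): value 0 fully up, 0.014 m pressed to the stop; spring 3 N (up) to 9 N. Up in a hole it locks the dial; pressed 9 mm or more it frees it. From about 0.1 rad off a hole it rides at 0.008 by itself, not held, and springs up into the next hole it reaches, which stops and locks the dial. If held down there, the dial runs on past
- cap_top (a point): centre of the top of the plunger's red round cap, 34 mm across, riding on the dial 110 mm from its axis; 88 mm above the bench when up. Two blue upright plates on the dial (tops 108 mm above the bench, 36 mm radially, 8 mm thick) flank it, inner faces 35 mm from its centre along the turning direction: a finger between them presses the cap, and pushes the plate ahead to turn the dial
- dial_axis (a point): point on the dial's axis of rotation at the height of its top face (63 mm above the bench)
- next_stop (a point): fixed point where cap_top will be when the job is done: 60 degrees counter-clockwise round the axis from the start, 88 mm above the bench
- tub: low white lidded tub, 92 mm across, 55 mm high, standing loose in a shallow round nest at the middle of the dial (its top is 118 mm above the bench); origin at the centre of its underside; it rides with the dial
- puck: brass puck, 36 mm across, 24 mm high, standing loose in a shallow nest on the dial, opposite the plunger, 95 mm from the axis; origin at the centre of its underside; it rides with the dial
- spare_tub: bystander: white tub, 92 mm across, 110 mm high; origin at the centre of its underside
- wash_bottle: bystander: white bottle with blue cap, 68 mm across, 170 mm high; origin at the centre of its underside
- scanner: bystander: black and grey hand-held code scanner lying on the bench, about 180 x 50 x 32 mm; origin on its underside near its middle
- pen_pot: bystander: white open cup, 72 mm across, 80 mm high; origin at the centre of its underside
- jar: bystander: clear jar with blue cap, 60 mm across, 70 mm high; origin at the centre of its underside
- tray: bystander: blue open tray, 140 x 100 x 40 mm; origin at the centre of its underside
Things that resemble listed ones, but are neither listed nor needed, are in the scene too. Leave any green or turquoise look-alike of the tub alone.

How it is judged:
By the outcome, as a careful person would: the job done as asked, in the order asked, and still so for the second after the job is handed in, with the robot touching nothing.
It also fails if it takes over 40 s, if anything falls off the work surface, if the arm or the gripper's body presses on something with over 40 N, if the wrist force passes 120 N, or if a joint passes its speed limit or range.

## Working session

There is one attempt and no reset: what is moved stays moved. The work goes in short steps, Python scripts to look and compute and a tool call to move; the robot and the scene stay as the last step left them, time stands still between calls to the robot, and variables do not carry over. Pictures are saved under pics/ and viewed, and the job is handed in when it is done.

Besides the shell and the picture viewer there is one more tool, called after "Emit:" by a JSON object that holds its "name" and its "arguments". send_rows: Moves the arm, as the interface text tells. Its arguments: {"type":"object","properties":{"targets":{"type":"array"},"fingers":{"type":"number"},"newtons":{"type":"number"}},"required":["targets"]}

```bash
mkdir -p pics; python3 - <<'E'
from plant import r, grab_frame
import cv2,numpy as np
s=r.sense()
for k,v in s.items(): print(k,np.round(v,4).tolist())
for n in("scene","top"):
    d=grab_frame(n); cv2.imwrite(f"pics/{n}0.png",d["frame"][:,:,::-1]); np.savez(f"{n}0.npz",**d)
    print(n,d["mtx"].tolist(),np.round(d["position"],3).tolist(),np.round(d["orientation"],3).tolist())
E
```

```text
t 0.0
joints [1.1827, 0.3794, 1.7348, 0.0, 1.0285, -0.0333]
dq [0.0006, -0.0004, -0.0001, -0.0004, 0.0009, 0.0005]
tau [-0.0025, -76.374, -43.4358, 0.065, 0.0426, -0.0001]
position [0.2431, 0.656, 0.2133]
eef_rot [[0.3474, -0.0004, -0.9377], [0.9377, -0.001, 0.3474], [-0.0011, -1.0, 0.0]]
force [-0.6471, -0.0996, 0.1296]
wrist_torque [0.0665, 0.0016, -0.0531]
opening 0.0914
scene [[400.1109073261669, 0.0, 281.91435715754193], [0.0, 400.1109073261669, 213.20172202891314], [0.0, 0.0, 1.0]] [0.934, 0.32, 1.019] [[-0.536, 0.73, -0.424], [0.844, 0.461, -0.274], [-0.004, -0.504, -0.864]]
top [[509.55596270935683, 0.0, 273.4380275786622], [0.0, 509.55596270935683, 208.6925084686956], [0.0, 0.0, 1.0]] [0.348, 0.017, 1.849] [[0.008, -0.998, 0.06], [-1.0, -0.009, -0.017], [0.018, -0.059, -0.998]]
```

View pics/scene0.png

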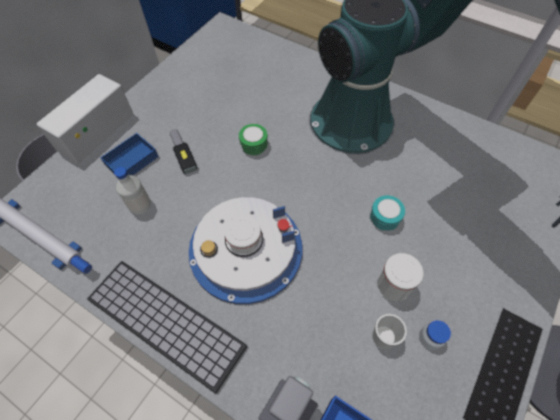

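View pics/top0.png

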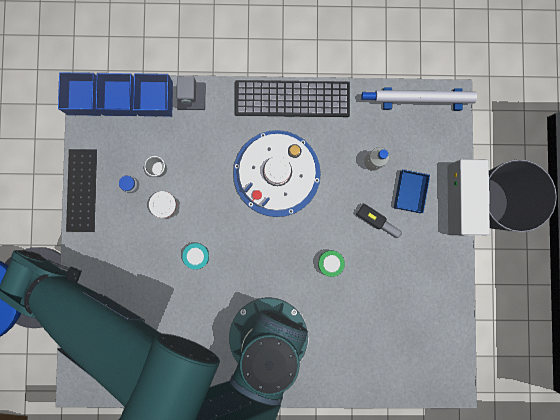

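The top view shows the dial at about (277,173), the red cap at about (257,196) to its lower left, the puck at (295,150), and the tub in the middle. In the scene view the cap is at about (284,226). Next I'll measure these.

```bash
cat > h.py <<'E'
import numpy as np,cv2
def ray(d,u,v):
    K=np.array(d["mtx"]);R=np.array(d["orientation"]);p=np.array(d["position"])
    return p,R@(np.linalg.inv(K)@[u,v,1.])
def onz(d,u,v,z):
    p,q=ray(d,u,v);return p+q*(z-p[2])/q[2]
def tri(d1,a,d2,b):
    A=np.zeros((3,3));c=np.zeros(3)
    for d,x in((d1,a),(d2,b)):
        p,q=ray(d,*x);q=q/np.linalg.norm(q);M=np.eye(3)-np.outer(q,q);A+=M;c+=M@p
    return np.linalg.solve(A,c)
def comps(m,mn=8):
    n,l,s,c=cv2.connectedComponentsWithStats(m.astype(np.uint8))
    return [(s[i,4],c[i],s[i,:4]) for i in range(1,n) if s[i,4]>=mn]
def proj(d,P):
    K=np.array(d["mtx"]);R=np.array(d["orientation"]);c=R.T@(np.array(P)-d["position"]);c=K@c;return c[:2]/c[2]
E
python3 - <<'E'
from h import *
T=np.load("top0.npz");S=np.load("scene0.npz")
for n,d in(("top",T),("scene",S)):
    f=d["frame"];hsv=cv2.cvtColor(f,cv2.COLOR_RGB2HSV);H,s,V=[hsv[...,i].astype(int) for i in range(3)]
    red=((H<8)|(H>172))&(s>130)&(V>80)
    print(n,"red",[(a,c.round(1),onz(d,*c,.088).round(4)) for a,c,b in comps(red,4)])
    br=(H>10)&(H<25)&(s>110)&(V>80)
    print("brass",[(a,c.round(1),onz(d,*c,.087).round(4)) for a,c,b in comps(br,20)])
    blue=(H>100)&(H<125)&(s>120)
    m=np.zeros_like(blue)
    if n=="top": m[125:222,228:325]=1
    else: m[190:305,180:310]=1
    cs,_=cv2.findContours((blue&m).astype(np.uint8),cv2.RETR_EXTERNAL,cv2.CHAIN_APPROX_NONE)
    c=max(cs,key=cv2.contourArea);h=cv2.convexHull(c)[:,0].astype(float)
    P=np.array([onz(d,*q,.01)[:2] for q in h])
    (cx,cy),rr=cv2.minEnclosingCircle(P.astype(np.float32));A=np.c_[2*P,np.ones(len(P))];sol=np.linalg.lstsq(A,(P**2).sum(1),rcond=None)[0]
    print("base",cx,cy,rr,sol[:2],np.sqrt(sol[2]+sol[0]**2+sol[1]**2))
    # big crops
    x0,y0=(225,122) if n=="top" else (180,185)
    cv2.imwrite(f"pics/{n}crop.png",cv2.resize(f[y0:y0+115,x0:x0+130,::-1],None,fx=5,fy=5,interpolation=cv2.INTER_CUBIC))
E
```

```text
top red [(np.int32(63), array([256.7, 194.6]), array([0.5015, 0.0445, 0.088 ]))]
brass [(np.int32(79), array([294.6, 149.7]), array([ 0.66  , -0.0859,  0.087 ]))]
base 0.5820543766021729 -0.025405146181583405 0.15681518614292145 [ 0.58774879 -0.02563108] 0.15668747251239057
scene red [(np.int32(81), array([283.1, 224.5]), array([0.5048, 0.0469, 0.088 ]))]
brass [(np.int32(106), array([207.7, 246.9]), array([ 0.6635, -0.0822,  0.087 ]))]
base 0.7233002185821533 -0.04700806736946106 0.06851563602685928 [ 0.6813543  -0.04192328] 0.0712433425386598
```

View pics/topcrop.png

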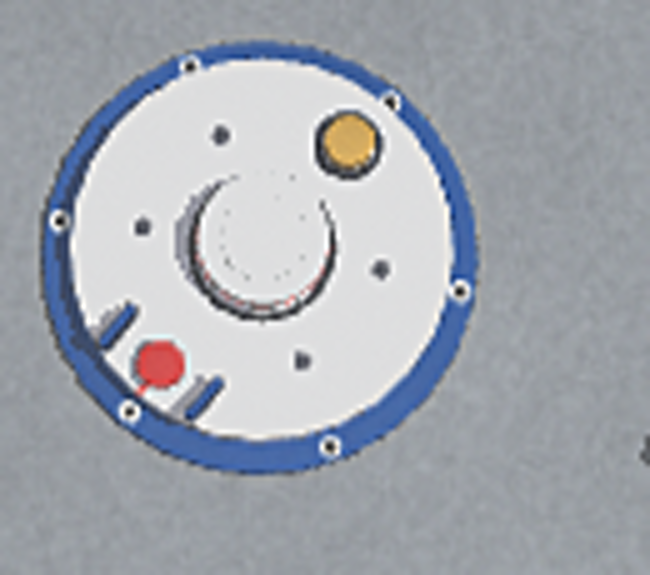

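View pics/scenecrop.png

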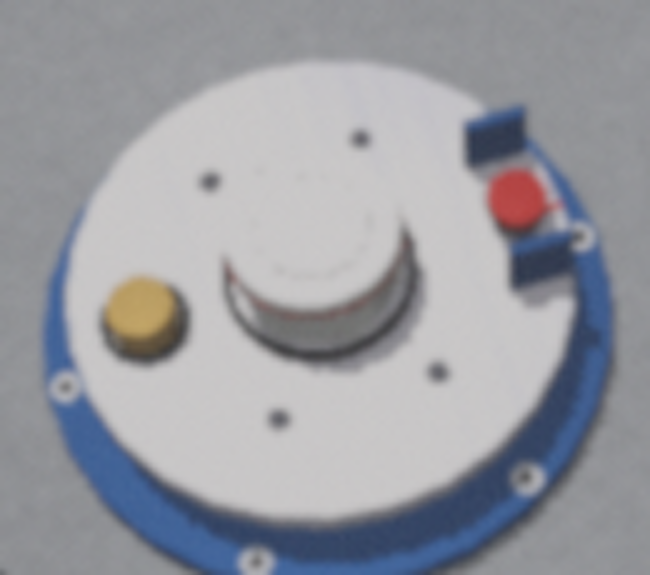

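Fusing both views puts the axis at about (0.588, -0.0245) and the cap at about (0.503, 0.0455), a bearing of 140.5°. The cap–puck distance of 205 mm matches the spec. I'll shut the fingers and travel at safe height to a hover point slightly ahead of the cap centre.

Emit:
{"name": "send_rows", "arguments": {"targets": [{"x": -0.03, "z": -0.027, "y": 0.005, "roll": 0.04}, {"x": -0.06, "z": -0.055, "y": 0.01, "roll": 0.08}, {"x": -0.09, "z": -0.082, "y": 0.01, "roll": 0.12}, {"x": -0.12, "z": -0.11, "y": 0.01, "roll": 0.16}, {"x": -0.15, "z": -0.137, "y": 0.01, "roll": 0.2}, {"x": -0.18, "z": -0.164, "y": 0.01, "roll": 0.24}, {"x": -0.21, "z": -0.192, "y": 0.01, "roll": 0.28}, {"x": -0.24, "z": -0.219, "y": 0.01, "roll": 0.32}], "fingers": -1, "newtons": 40}}

```text
t: 0.77
position: [0.3652, 0.353, 0.2035]
eef_rot: [[0.626, -0.0, -0.78], [0.78, -0.001, 0.626], [-0.001, -1.0, -0.0]]
force: [0.6, 0.5, 0.5]
opening: 0.0406
```

```bash
cat > go.py <<'E'
import sys,numpy as np
from plant import r
AX=np.array([0.588,-0.0245])
def rel(s,P,ang):
    R=np.array(s["eef_rot"]);d=R.T@(np.array(P)-s["position"])
    a=np.degrees(np.arctan2(R[1,0],R[0,0]));return d,np.radians(a-ang),a
def state():
    s=r.sense();p=np.array(s["position"]);q=p[:2]-AX
    print("t",round(s["t"],2),"pos",p.round(4),"F",np.round(s["force"],1),"rad",np.hypot(*q).round(4),"th",(np.degrees(np.arctan2(q[1],q[0]))%360).round(2),"open",round(s["opening"],4))
    return s
E
python3 - <<'E'
from go import *
s=state();d,ro,a=rel(s,[.495,.034,.16],50.5);print(d.round(4),ro,a)
E
```

```text
t 0.77 pos [0.3652 0.353  0.2035] F [0.6 0.5 0.5] rad 0.4383 th 120.55 open 0.0406
[-0.1675  0.0437 -0.3009] 0.012972766811076133 51.24328478688205
```

Emit:
{"name": "send_rows", "arguments": {"targets": [{"x": -0.015, "z": -0.03}, {"x": -0.033, "z": -0.06}, {"x": -0.05, "z": -0.09, "y": 0.005}, {"x": -0.067, "z": -0.12, "y": 0.01}, {"x": -0.084, "z": -0.15, "y": 0.015}, {"x": -0.1, "z": -0.18, "y": 0.02}, {"x": -0.117, "z": -0.21, "y": 0.025}, {"x": -0.134, "z": -0.24, "y": 0.03}]}}

```text
invalid input at $.targets[0]: expected keys x, y, z, roll
```

```bash
python3 - <<'E'
from go import *
s=state();d,ro,a=rel(s,[.495,.034,.16],50.5);print(d.round(4),ro,a)
E
```

```text
t 0.77 pos [0.3652 0.353  0.2035] F [0.6 0.5 0.5] rad 0.4383 th 120.55 open 0.0406
[-0.1675  0.0437 -0.3009] 0.012972766811076133 51.24328478688205
```

Emit:
{"name": "send_rows", "arguments": {"targets": [{"x": -0.016, "z": -0.03, "y": 0, "roll": 0}, {"x": -0.033, "z": -0.06, "y": 0, "roll": 0}, {"x": -0.05, "z": -0.09, "y": 0.005, "roll": 0.013}, {"x": -0.067, "z": -0.12, "y": 0.01, "roll": 0.013}, {"x": -0.084, "z": -0.15, "y": 0.015, "roll": 0.013}, {"x": -0.1, "z": -0.18, "y": 0.02, "roll": 0.013}, {"x": -0.117, "z": -0.21, "y": 0.025, "roll": 0.013}, {"x": -0.134, "z": -0.24, "y": 0.03, "roll": 0.013}]}}

```text
t: 1.43
position: [0.4686, 0.0965, 0.1734]
eef_rot: [[0.636, -0.0, -0.772], [0.772, -0.001, 0.636], [-0.001, -1.0, -0.0]]
force: [0.8, 0.6, -0.2]
opening: 0.0004
```

```bash
python3 - <<'E'
from go import *
s=state();d,ro,a=rel(s,[.495,.034,.16],50.5);print(d.round(4),ro,a)
E
```

```text
t 1.43 pos [0.4686 0.0965 0.1734] F [ 0.8  0.6 -0.2] rad 0.17 th 134.6 open 0.0004
[-0.0315  0.0135 -0.0601] -2.7913009402423466e-05 50.49840070236773
```

Emit:
{"name": "send_rows", "arguments": {"targets": [{"x": -0.016, "z": -0.03, "y": 0.0, "roll": 0}, {"x": -0.0315, "z": -0.06, "y": 0.0, "roll": 0}, {"x": -0.0315, "z": -0.06, "y": 0.014, "roll": 0}, {"x": -0.0315, "z": -0.06, "y": 0.024, "roll": 0}, {"x": -0.0315, "z": -0.06, "y": 0.024, "roll": 0}]}}

```text
t: 1.85
position: [0.4933, 0.034, 0.1474]
eef_rot: [[0.637, -0.004, -0.771], [0.771, -0.001, 0.637], [-0.003, -1.0, 0.002]]
force: [0.3, 0.4, -0.3]
opening: 0.0003
```

```bash
python3 - <<'E'
from go import *
from h import *
s=state();d,ro,a=rel(s,[.495,.034,.16],50.5);print(d.round(4),ro,a)
from plant import grab_frame
for n in("wrist","scene"):
    d=grab_frame(n);f=d["frame"]
    np.savez(n+"1.npz",**d)
    if n=="wrist": print(np.round(d["mtx"],1).tolist(),np.round(d["tool_from_camera"],3).tolist())
    else: f=cv2.resize(f[165:315,170:370],None,fx=4,fy=4,interpolation=cv2.INTER_CUBIC)
    cv2.imwrite(f"pics/{n}1.png",f[:,:,::-1])
E
```

```text
t 1.85 pos [0.4933 0.034  0.1474] F [ 0.3  0.4 -0.3] rad 0.1113 th 148.29 open 0.0003
[ 0.001  -0.0126 -0.0012] -0.0006978284237391669 50.46001737649548
[[325.2, 0.0, 285.4], [0.0, 325.2, 209.1], [0.0, 0.0, 1.0]] [[1.0, 0.0, -0.001, -0.0], [0.001, -0.234, 0.972, -0.171], [0.0, -0.972, -0.234, 0.065], [0.0, 0.0, 0.0, 1.0]]
```

View pics/wrist1.png

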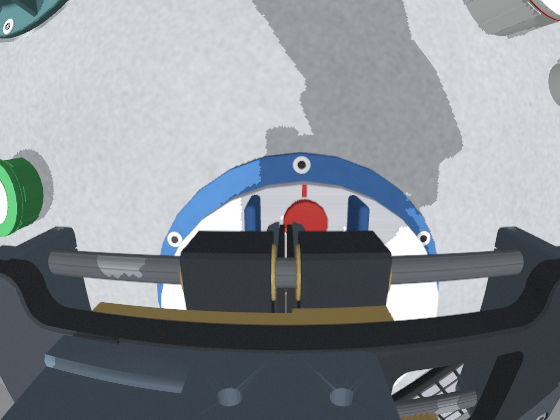

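View pics/scene1.png

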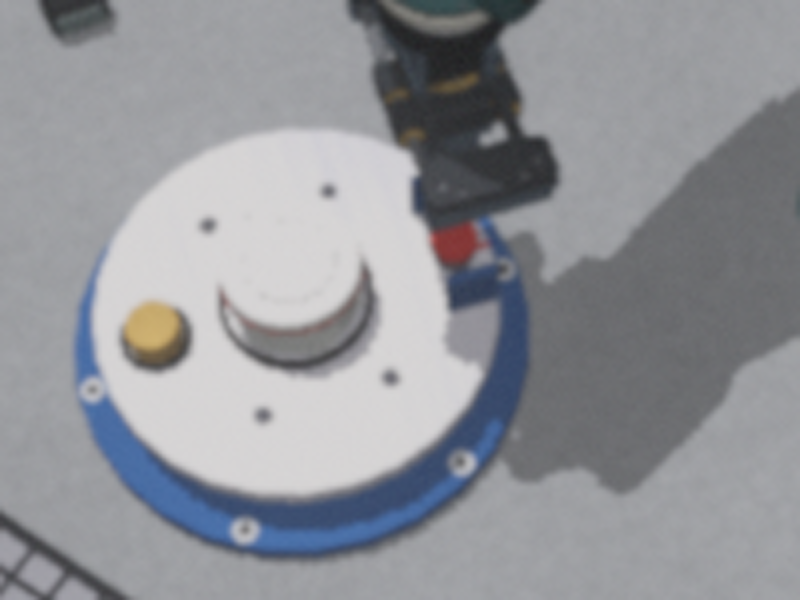

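The wrist view shows the cap at (306,215) between the plates at x≈253 and x≈358. The fingers are at x≈287, which is the leading (left) side of the cap. I'll check the numbers with the wrist calibration.

```bash
cat >> h.py <<'E'
def wray(d,u,v):
    K=d["mtx"];x,y=(u-K[0,2])/K[0,0],(v-K[1,2])/K[1,1];t=np.hypot(x,y);q=np.array([x/t*np.sin(t),y/t*np.sin(t),np.cos(t)])
    M=np.array(d["tool_from_camera"]);return M[:3,3],M[:3,:3]@q
def wonz(d,s,u,v,z):
    p,q=wray(d,u,v);R=np.array(s["eef_rot"]);p=R@p+s["position"];q=R@q;return p+q*(z-p[2])/q[2]
E
python3 - <<'E'
from h import *
from go import *
s=state();d=dict(np.load("wrist1.npz"))
for n,u,v,z in(("cap",306,217,.088),("plateL top",257,196,.108),("plateR top",350,196,.108),("cap left",284,220,.088),("cap right",328,220,.088),("spot",301.5,164.5,.01),("spotL",174.5,239.5,.01),("spotR",423.5,238.5,.01)):
    P=wonz(d,s,u,v,z);print(n,P.round(4),(np.array(s["eef_rot"]).T@(P-s["position"])).round(4), np.hypot(*(P[:2]-AX)).round(4), np.degrees(np.arctan2(*(P[:2]-AX)[::-1])).round(1))
E
```

```text
t 1.95 pos [0.4941 0.0347 0.149 ] F [ 0.9 -0.6  0.5] rad 0.111 th 147.77 open 0.0003
cap [0.5012 0.0478 0.088 ] [0.0147 0.061  0.0028] 0.113 140.2
plateL top [0.4643 0.034  0.108 ] [-0.0194  0.0411  0.0226] 0.1369 154.7
plateR top [0.5038 0.0823 0.108 ] [0.043  0.041  0.0227] 0.136 128.2
cap left [0.4926 0.0338 0.088 ] [-0.0015  0.061   0.0005] 0.1118 148.6
cap right [0.5135 0.0591 0.088 ] [0.0312 0.061  0.0005] 0.112 131.7
spot [0.4771 0.0676 0.01  ] [0.0149 0.139  0.0339] 0.1441 140.3
spotL [ 0.4526 -0.0829  0.01  ] [-0.1169  0.1392 -0.0428] 0.1474 -156.7
spotR [0.62   0.1215 0.01  ] [ 0.1473  0.1387 -0.0422] 0.1495 77.6
```

The wrist check agrees: the cap is 15 mm behind the TCP and the leading plate face is about 6 mm ahead of the finger. Descending.

Emit:
{"name": "send_rows", "arguments": {"targets": [{"x": 0, "z": 0, "y": 0.015, "roll": 0}, {"x": 0, "z": 0, "y": 0.03, "roll": 0}, {"x": 0, "z": 0, "y": 0.045, "roll": 0}, {"x": 0, "z": 0, "y": 0.055, "roll": 0}, {"x": 0, "z": 0, "y": 0.055, "roll": 0}, {"x": 0, "z": 0, "y": 0.055, "roll": 0}]}}

```text
t: 2.45
position: [0.4939, 0.0351, 0.0942]
eef_rot: [[0.635, -0.003, -0.773], [0.773, -0.001, 0.635], [-0.002, -1.0, 0.001]]
force: [0.9, 0.9, 0.2]
opening: 0.0004
```

```bash
sed -i 's/0.588,-0.0245/0.587,-0.024/' go.py; python3 - <<'E'
from go import *
state()
E
```

```text
t 2.45 pos [0.4939 0.0351 0.0942] F [0.9 0.9 0.2] rad 0.1103 th 147.58 open 0.0004
```

Now I'll press slowly to about 11 mm of plunger travel (z ≈ 0.077).

Emit:
{"name": "send_rows", "arguments": {"targets": [{"x": 0, "z": 0, "y": 0.004, "roll": 0}, {"x": 0, "z": 0, "y": 0.008, "roll": 0}, {"x": 0, "z": 0, "y": 0.012, "roll": 0}, {"x": 0, "z": 0, "y": 0.015, "roll": 0}, {"x": 0, "z": 0, "y": 0.0175, "roll": 0}, {"x": 0, "z": 0, "y": 0.0175, "roll": 0}, {"x": 0, "z": 0, "y": 0.0175, "roll": 0}]}}

```text
t: 3.03
position: [0.4945, 0.0351, 0.077]
eef_rot: [[0.635, -0.002, -0.773], [0.773, -0.001, 0.635], [-0.002, -1.0, 0.001]]
force: [-0.3, 0.9, 7.0]
opening: 0.0004
```

7 N is consistent with a pressed plunger, and I'll go 1.5 mm deeper for margin. Next is the arc: about 3° to touch the plate, then about 14° of pushing with the cap held.

```bash
cat >> go.py <<'E'
def arc(ths,z,rad=0.110,off=7.0+3,angs=None):
    s=state()
    for i,th in enumerate(ths):
        t=np.radians(th);P=[AX[0]+rad*np.cos(t),AX[1]+rad*np.sin(t),z[i]]
        a=angs[i] if angs is not None else th-off-90
        d,ro,_=rel(s,P,a);print(th,"x %.4f y %.4f z %.4f roll %.3f"%(*d,ro))
E
python3 - <<'E'
from go import *
arc([147.6,149.5,151,153.5,156,159,162,165],[.0755]*8,angs=[50.5,50.5,50.5,53,55.5,58.5,61.5,64.5])
E
```

```text
t 3.03 pos [0.4945 0.0351 0.077 ] F [-0.3  0.9  7. ] rad 0.1098 th 147.42 open 0.0004
147.6 x -0.0004 y 0.0015 z 0.0002 roll 0.002
149.5 x -0.0040 y 0.0015 z -0.0003 roll 0.002
151 x -0.0068 y 0.0015 z -0.0008 roll 0.002
153.5 x -0.0115 y 0.0015 z -0.0018 roll -0.042
156 x -0.0162 y 0.0015 z -0.0029 roll -0.086
159 x -0.0217 y 0.0015 z -0.0046 roll -0.138
162 x -0.0271 y 0.0015 z -0.0066 roll -0.190
165 x -0.0324 y 0.0015 z -0.0088 roll -0.243
```

Emit:
{"name": "send_rows", "arguments": {"targets": [{"x": 0, "y": 0.0015, "z": 0, "roll": 0}, {"x": -0.004, "y": 0.0015, "z": 0, "roll": 0}, {"x": -0.007, "y": 0.0015, "z": -0.001, "roll": 0}, {"x": -0.0115, "y": 0.0015, "z": -0.002, "roll": -0.04}, {"x": -0.016, "y": 0.0015, "z": -0.003, "roll": -0.085}, {"x": -0.0215, "y": 0.0015, "z": -0.0045, "roll": -0.14}, {"x": -0.027, "y": 0.0015, "z": -0.0065, "roll": -0.19}, {"x": -0.0325, "y": 0.0015, "z": -0.009, "roll": -0.24}]}}

```text
t: 3.7
position: [0.4809, 0.0041, 0.0758]
eef_rot: [[0.431, -0.001, -0.902], [0.902, -0.001, 0.431], [-0.001, -1.0, 0.001]]
force: [-1.9, 1.9, 8.3]
opening: 0.0009
```

```bash
python3 - <<'E'
from go import *
from h import *
s=state()
from plant import grab_frame
for n in("wrist","scene"):
    d=grab_frame(n);f=d["frame"]
    np.savez(n+"2.npz",**d)
    if n=="scene": f=cv2.resize(f[165:315,170:370],None,fx=4,fy=4,interpolation=cv2.INTER_CUBIC)
    cv2.imwrite(f"pics/{n}2.png",f[:,:,::-1])
E
```

```text
t 3.7 pos [0.4809 0.0041 0.0758] F [-1.9  1.9  8.3] rad 0.1097 th 165.15 open 0.0009
```

View pics/wrist2.png

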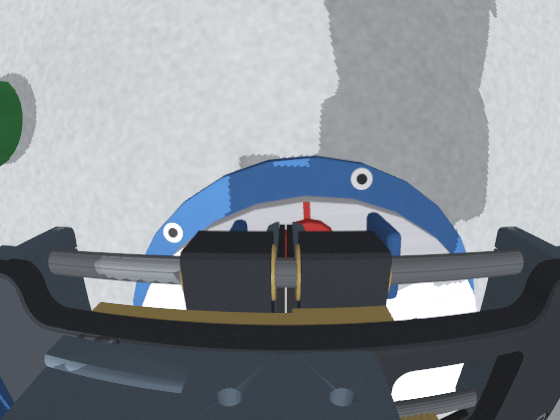

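View pics/scene2.png

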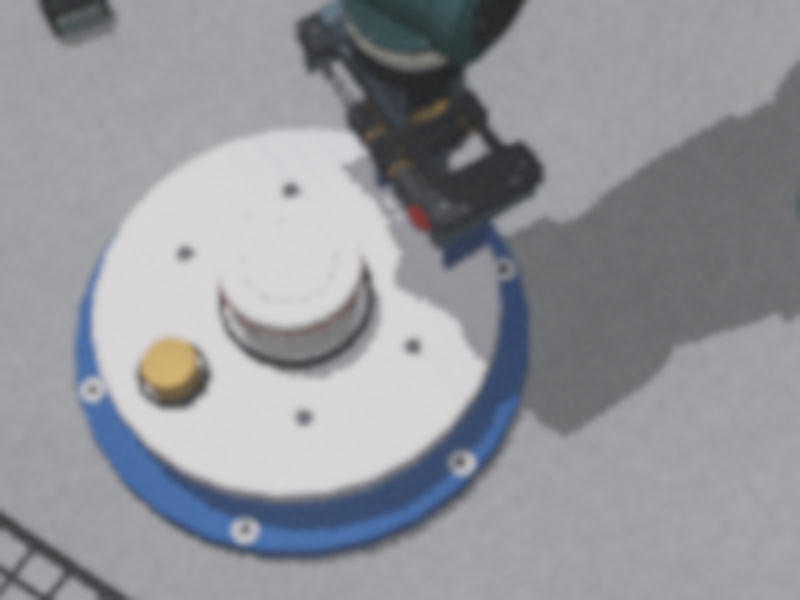

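The red line on the rim at (307,211) has moved well off the start spot at (362,179), so the dial is free and turning. I'll measure the angle and plan the raise and further push.

```bash
python3 - <<'E'
from h import *
from go import *
s=state();d=dict(np.load("wrist2.npz"))
for n,u,v,z in(("red line",307,210,.063),("spot0",361.5,179,.01),("spot1",173,232.5,.01)):
    P=wonz(d,s,u,v,z);q=P[:2]-AX;print(n,P.round(4),np.hypot(*q).round(4),(np.degrees(np.arctan2(q[1],q[0]))%360).round(1))
arc([165.5,165.5,167,169,171,173,175,177],[.086,.093]+[.093]*6,angs=[65,65,66.5,68.5,70.5,72.5,74.5,76.5])
E
```

```text
t 3.8 pos [0.4808 0.0037 0.0757] F [-1.7  0.1  6.9] rad 0.1097 th 165.4 open 0.0007
red line [0.4679 0.023  0.063 ] 0.1281 158.5
spot0 [0.477  0.0677 0.01  ] 0.1432 140.2
spot1 [ 0.4521 -0.0827  0.01  ] 0.1471 203.5
t 3.8 pos [0.4808 0.0037 0.0757] F [-1.7  0.1  6.9] rad 0.1097 th 165.4 open 0.0007
165.5 x -0.0002 y -0.0103 z 0.0002 roll -0.010
165.5 x -0.0003 y -0.0173 z 0.0002 roll -0.010
167 x -0.0031 y -0.0173 z -0.0004 roll -0.036
169 x -0.0068 y -0.0173 z -0.0013 roll -0.071
171 x -0.0105 y -0.0173 z -0.0023 roll -0.106
173 x -0.0142 y -0.0173 z -0.0035 roll -0.141
175 x -0.0178 y -0.0172 z -0.0047 roll -0.175
177 x -0.0214 y -0.0172 z -0.0061 roll -0.210
```

The dial is about 18° round, safely past the 0.1 rad zone. It was dragged by cap friction, so the plate is still about 8 mm ahead. I'll raise straight up clear of the cap (z = 0.094) and then push the plate along the arc.

Emit:
{"name": "send_rows", "arguments": {"targets": [{"x": 0, "y": -0.009, "z": 0, "roll": 0}, {"x": 0, "y": -0.018, "z": 0, "roll": 0}, {"x": 0, "y": -0.018, "z": 0, "roll": 0}, {"x": -0.003, "y": -0.018, "z": -0.0005, "roll": -0.02}, {"x": -0.007, "y": -0.018, "z": -0.0015, "roll": -0.06}, {"x": -0.0105, "y": -0.018, "z": -0.0025, "roll": -0.09}, {"x": -0.014, "y": -0.018, "z": -0.0035, "roll": -0.13}, {"x": -0.0175, "y": -0.018, "z": -0.0045, "roll": -0.16}]}}

```text
t: 4.47
position: [0.4773, -0.0139, 0.0939]
eef_rot: [[0.28, -0.001, -0.96], [0.96, -0.001, 0.28], [-0.001, -1.0, 0.001]]
force: [1.5, 3.5, 0.6]
opening: 0.0002
```

```bash
python3 - <<'E'
from go import *
from h import *
from plant import grab_frame
s=state();d=grab_frame("wrist");np.savez("wrist3.npz",**d);cv2.imwrite("pics/wrist3.png",d["frame"][:,:,::-1])
arc([176.5,178.5,180.5,182.5,184.5,186.5,188.5,190.5],[.094]*8,off=11.1)
E
```

```text
t 4.47 pos [ 0.4773 -0.0139  0.0939] F [1.5 3.5 0.6] rad 0.1102 th 174.72 open 0.0002
t 4.52 pos [ 0.4773 -0.0143  0.0939] F [ 0.1 -0.   1. ] rad 0.1102 th 174.96 open 0.0005
176.5 x -0.0029 y -0.0001 z -0.0008 roll -0.028
178.5 x -0.0066 y -0.0001 z -0.0017 roll -0.062
180.5 x -0.0103 y -0.0001 z -0.0027 roll -0.097
182.5 x -0.0139 y -0.0001 z -0.0039 roll -0.132
184.5 x -0.0176 y -0.0001 z -0.0052 roll -0.167
186.5 x -0.0211 y -0.0001 z -0.0066 roll -0.202
188.5 x -0.0246 y -0.0001 z -0.0081 roll -0.237
190.5 x -0.0281 y -0.0001 z -0.0098 roll -0.272
```

View pics/wrist3.png

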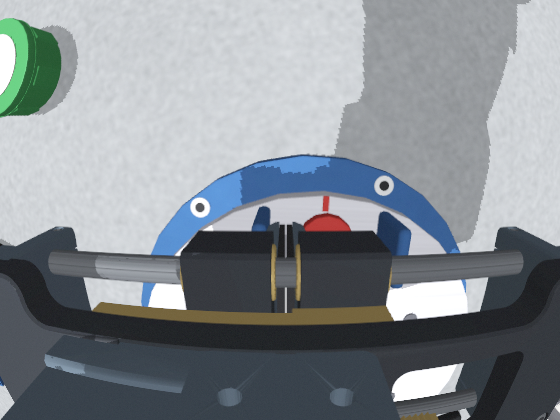

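The finger now touches the plate with a 3.5 N push. The red line at (326,204) sits between the spots at (384,186) and (200,208). I'll keep pushing.

Emit:
{"name": "send_rows", "arguments": {"targets": [{"x": -0.003, "y": 0, "z": -0.001, "roll": -0.03}, {"x": -0.0065, "y": 0, "z": -0.0015, "roll": -0.06}, {"x": -0.0105, "y": 0, "z": -0.0025, "roll": -0.095}, {"x": -0.014, "y": 0, "z": -0.004, "roll": -0.13}, {"x": -0.0175, "y": 0, "z": -0.005, "roll": -0.165}, {"x": -0.021, "y": 0, "z": -0.0065, "roll": -0.2}, {"x": -0.0245, "y": 0, "z": -0.008, "roll": -0.235}, {"x": -0.028, "y": 0, "z": -0.01, "roll": -0.27}]}}

```text
t: 5.18
position: [0.4784, -0.0437, 0.0938]
eef_rot: [[0.012, -0.002, -1.0], [1.0, -0.0, 0.012], [-0.0, -1.0, 0.002]]
force: [-2.3, 5.0, 1.2]
opening: 0.0004
```

```bash
python3 - <<'E'
from go import *
arc([192,194,196,198,200,202,203.5,205],[.094]*8,off=11.1)
E
```

```text
t 5.18 pos [ 0.4784 -0.0437  0.0938] F [-2.3  5.   1.2] rad 0.1103 th 190.28 open 0.0004
192 x -0.0032 y -0.0002 z -0.0010 roll -0.027
194 x -0.0069 y -0.0002 z -0.0019 roll -0.062
196 x -0.0106 y -0.0002 z -0.0029 roll -0.097
198 x -0.0143 y -0.0002 z -0.0041 roll -0.132
200 x -0.0179 y -0.0002 z -0.0054 roll -0.167
202 x -0.0214 y -0.0002 z -0.0068 roll -0.202
203.5 x -0.0241 y -0.0002 z -0.0080 roll -0.228
205 x -0.0267 y -0.0002 z -0.0092 roll -0.254
```

Emit:
{"name": "send_rows", "arguments": {"targets": [{"x": -0.003, "y": 0, "z": -0.001, "roll": -0.03}, {"x": -0.007, "y": 0, "z": -0.002, "roll": -0.06}, {"x": -0.0105, "y": 0, "z": -0.003, "roll": -0.095}, {"x": -0.014, "y": 0, "z": -0.004, "roll": -0.13}, {"x": -0.0175, "y": 0, "z": -0.0055, "roll": -0.165}, {"x": -0.021, "y": 0, "z": -0.007, "roll": -0.2}, {"x": -0.024, "y": 0, "z": -0.008, "roll": -0.225}, {"x": -0.0265, "y": 0, "z": -0.009, "roll": -0.25}]}}

```text
t: 5.85
position: [0.4866, -0.07, 0.0937]
eef_rot: [[-0.236, -0.004, -0.972], [0.972, 0.0, -0.236], [0.001, -1.0, 0.003]]
force: [-1.6, 4.4, -0.0]
opening: 0.0006
```

```bash
python3 - <<'E'
from go import *
from h import *
from plant import grab_frame
s=state();d=grab_frame("wrist");np.savez("wrist4.npz",**d);cv2.imwrite("pics/wrist4.png",d["frame"][:,:,::-1])
arc([205.5,206.5,207.5,208.5,209.2,209.9,210.4,210.8],[.094]*8,off=11.1)
E
```

```text
t 5.85 pos [ 0.4866 -0.07    0.0937] F [-1.6  4.4 -0. ] rad 0.1104 th 204.62 open 0.0006
t 5.9 pos [ 0.4869 -0.0704  0.0938] F [-0.2  0.4 -0.4] rad 0.1103 th 204.87 open 0.0005
205.5 x -0.0011 y -0.0002 z -0.0005 roll -0.011
206.5 x -0.0030 y -0.0002 z -0.0009 roll -0.028
207.5 x -0.0049 y -0.0002 z -0.0014 roll -0.046
208.5 x -0.0067 y -0.0003 z -0.0018 roll -0.063
209.2 x -0.0080 y -0.0003 z -0.0022 roll -0.075
209.9 x -0.0093 y -0.0003 z -0.0025 roll -0.088
210.4 x -0.0103 y -0.0003 z -0.0028 roll -0.096
210.8 x -0.0110 y -0.0003 z -0.0030 roll -0.103
```

View pics/wrist4.png

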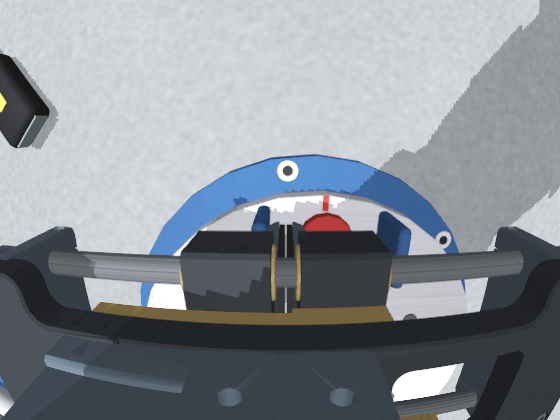

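The target spot at (288,171) is a few degrees ahead of the red line at (326,203). I'll finish slowly.

Emit:
{"name": "send_rows", "arguments": {"targets": [{"x": -0.001, "y": 0, "z": -0.0005, "roll": -0.01}, {"x": -0.003, "y": 0, "z": -0.001, "roll": -0.03}, {"x": -0.0045, "y": 0, "z": -0.0015, "roll": -0.045}, {"x": -0.006, "y": 0, "z": -0.002, "roll": -0.06}, {"x": -0.0075, "y": 0, "z": -0.002, "roll": -0.07}, {"x": -0.0085, "y": 0, "z": -0.0025, "roll": -0.08}]}}

```text
t: 6.4
position: [0.4914, -0.0781, 0.0937]
eef_rot: [[-0.316, -0.003, -0.949], [0.949, -0.0, -0.316], [0.001, -1.0, 0.003]]
force: [-2.6, 2.3, -0.9]
opening: 0.0004
```

```bash
cat > look.py <<'E'
import sys
from go import *
from h import *
from plant import grab_frame
k=sys.argv[1]
s=state();d=grab_frame("wrist");np.savez(f"wrist{k}.npz",**d)
cv2.imwrite(f"pics/wrist{k}.png",cv2.resize(d["frame"][150:290,140:480,::-1],None,fx=2.3,fy=2.3,interpolation=cv2.INTER_CUBIC))
f=d["frame"];hsv=cv2.cvtColor(f,cv2.COLOR_RGB2HSV);H,S,V=[hsv[...,i].astype(int) for i in range(3)]
red=((H<8)|(H>172))&(S>130)&(V>80); red[:, :200]=0;red[:,420:]=0
for a,c,b in comps(red,20): print("red",a,c.round(1),b)
ys=[y for y in range(185,240) if 1<=red[y].sum()<=8]
if ys:
    us=[(np.mean(np.where(red[y])[0]),y) for y in ys]
    P=wonz(d,s,*us[0],.063)[:2]-AX;Q=wonz(d,s,*us[-1],.063)[:2]-AX
    for X in(P,Q):print("line",us[0],us[-1],(np.degrees(np.arctan2(X[1],X[0]))%360).round(2),np.hypot(*X).round(4))
E
python3 look.py 5
```

```text
t 6.4 pos [ 0.4914 -0.0781  0.0937] F [-2.6  2.3 -0.9] rad 0.1099 th 209.5 open 0.0004
red 70 [325.4 201.5] [323 195   6  14]
red 711 [325.7 222.8] [303 212  48  20]
line (np.float64(326.0), 195) (np.float64(325.5), 212) 196.81 0.134
line (np.float64(326.0), 195) (np.float64(325.5), 212) 196.67 0.1229
```

View pics/wrist5.png

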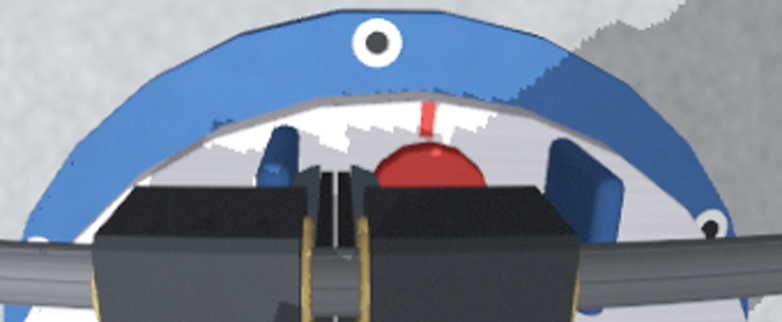

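The red line is at 196.7° and the hole is at about 200.3°. I'll take fine steps and watch the force.

Emit:
{"name": "send_rows", "arguments": {"targets": [{"x": -0.001, "y": 0, "z": 0, "roll": 0.0}, {"x": -0.002, "y": 0, "z": -0.0005, "roll": -0.01}, {"x": -0.003, "y": 0, "z": -0.0008, "roll": -0.02}, {"x": -0.004, "y": 0, "z": -0.001, "roll": -0.03}, {"x": -0.005, "y": 0, "z": -0.0013, "roll": -0.035}, {"x": -0.005, "y": 0, "z": -0.0013, "roll": -0.035}]}}

```text
t: 6.95
position: [0.4948, -0.0829, 0.0939]
eef_rot: [[-0.35, -0.002, -0.937], [0.937, -0.001, -0.35], [0.0, -1.0, 0.002]]
force: [-0.8, 1.2, -0.2]
opening: 0.0005
```

```bash
python3 look.py 6
```

```text
t 6.95 pos [ 0.4948 -0.0829  0.0939] F [-0.8  1.2 -0.2] rad 0.1094 th 212.57 open 0.0005
red 74 [321.7 200. ] [319 193   6  15]
red 666 [324.4 223.1] [302 213  48  19]
line (np.float64(322.0), 193) (np.float64(324.5), 213) 200.75 0.1344
line (np.float64(322.0), 193) (np.float64(324.5), 213) 199.86 0.1213
```

Emit:
{"name": "send_rows", "arguments": {"targets": [{"x": -0.0005, "y": 0, "z": 0, "roll": 0.0}, {"x": -0.001, "y": 0, "z": 0, "roll": 0}, {"x": -0.0015, "y": 0, "z": 0, "roll": 0}, {"x": -0.0015, "y": 0, "z": 0, "roll": 0}]}}

```text
t: 7.33
position: [0.4953, -0.0843, 0.0939]
eef_rot: [[-0.349, -0.002, -0.937], [0.937, -0.001, -0.349], [0.0, -1.0, 0.002]]
force: [-0.0, 0.8, 0.0]
opening: 0.0005
```

```bash
python3 look.py 7
```

```text
t 7.33 pos [ 0.4953 -0.0843  0.0939] F [-0.   0.8  0. ] rad 0.1098 th 213.3 open 0.0005
red 74 [324.  199.9] [322 193   5  15]
red 669 [326.4 223.2] [303 213  49  19]
line (np.float64(324.0), 193) (np.float64(327.0), 213) 200.81 0.1344
line (np.float64(324.0), 193) (np.float64(327.0), 213) 199.77 0.1214
```

View pics/wrist7.png

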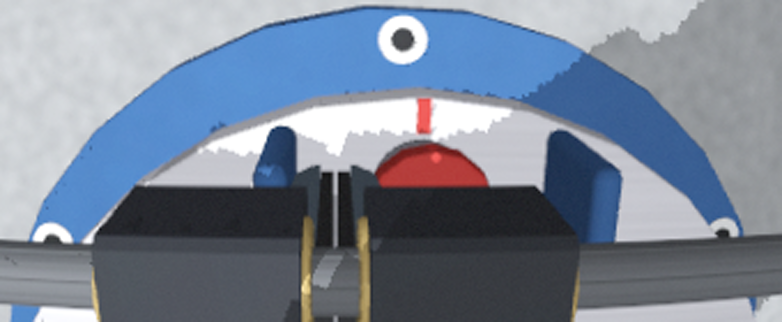

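The red line now aligns with the spot at 200.3°, and a dark shadow shows behind the cap as if it has risen. The last 1.5 mm of finger motion did not turn the dial. A small extra push should meet a firm stop if it is locked.

Emit:
{"name": "send_rows", "arguments": {"targets": [{"x": -0.0005, "y": 0, "z": 0, "roll": 0.0}, {"x": -0.001, "y": 0, "z": 0, "roll": 0}, {"x": -0.0015, "y": 0, "z": 0, "roll": 0}, {"x": -0.0015, "y": 0, "z": 0, "roll": 0}]}}

```text
t: 7.72
position: [0.4958, -0.0856, 0.0939]
eef_rot: [[-0.349, -0.002, -0.937], [0.937, -0.001, -0.349], [0.0, -1.0, 0.002]]
force: [0.5, 1.8, -0.4]
opening: 0.0001
```

```bash
python3 look.py 8
```

```text
t 7.72 pos [ 0.4958 -0.0856  0.0939] F [ 0.5  1.8 -0.4] rad 0.1101 th 214.05 open 0.0001
red 72 [325.  199.7] [323 193   5  15]
red 680 [327.3 223.1] [304 213  49  19]
line (np.float64(325.0), 193) (np.float64(316.125), 231) 201.17 0.1344
line (np.float64(325.0), 193) (np.float64(316.125), 231) 204.01 0.1094
```

Emit:
{"name": "send_rows", "arguments": {"targets": [{"x": -0.0005, "y": 0, "z": 0, "roll": 0.0}, {"x": -0.001, "y": 0, "z": 0, "roll": 0}, {"x": -0.001, "y": 0, "z": 0, "roll": 0}]}}

```text
t: 8.02
position: [0.4962, -0.0866, 0.0939]
eef_rot: [[-0.349, -0.002, -0.937], [0.937, -0.001, -0.349], [0.0, -1.0, 0.002]]
force: [0.1, 1.1, 0.6]
opening: 0.0003
```

```bash
python3 look.py 9
```

```text
t 8.02 pos [ 0.4962 -0.0866  0.0939] F [0.1 1.1 0.6] rad 0.1103 th 214.6 open 0.0003
red 73 [324.3 200.2] [322 193   6  15]
red 683 [327.3 223.2] [304 213  49  19]
line (np.float64(325.0), 193) (np.float64(327.5), 213) 201.63 0.1344
line (np.float64(325.0), 193) (np.float64(327.5), 213) 200.82 0.1213
```

The force is low and the dial is about 0.9° past nominal, within the play. I won't push further until I've checked the cap height, so I'll back off the plate slightly and rise clear.

Emit:
{"name": "send_rows", "arguments": {"targets": [{"x": 0.002, "y": 0, "z": 0, "roll": 0.0}, {"x": 0.004, "y": 0, "z": 0, "roll": 0}, {"x": 0.004, "y": -0.02, "z": 0, "roll": 0}, {"x": 0.004, "y": -0.05, "z": 0, "roll": 0}, {"x": 0.004, "y": -0.08, "z": 0.02, "roll": 0}, {"x": 0.004, "y": -0.1, "z": 0.05, "roll": 0}, {"x": 0.004, "y": -0.1, "z": 0.05, "roll": 0}]}}

```text
t: 8.65
position: [0.4466, -0.1011, 0.1973]
eef_rot: [[-0.349, 0.001, -0.937], [0.937, -0.002, -0.349], [-0.002, -1.0, -0.0]]
force: [0.7, -0.8, 0.7]
opening: 0.0005
```

```bash
python3 look.py 10; python3 - <<'E'
from h import *
from plant import grab_frame
for n in("scene","top"):
    d=grab_frame(n);f=d["frame"];np.savez(n+"10.npz",**d)
    c=f[165:315,170:370] if n=="scene" else f[120:225,205:345]
    cv2.imwrite(f"pics/{n}10.png",cv2.resize(c[:,:,::-1],None,fx=4,fy=4,interpolation=cv2.INTER_CUBIC))
E
```

```text
t 8.65 pos [ 0.4466 -0.1011  0.1973] F [ 0.7 -0.8  0.7] rad 0.1602 th 208.77 open 0.0005
line (np.float64(307.0), 226) (np.float64(307.0), 231) 201.85 0.1335
line (np.float64(307.0), 226) (np.float64(307.0), 231) 201.87 0.1284
```

View pics/wrist10.png

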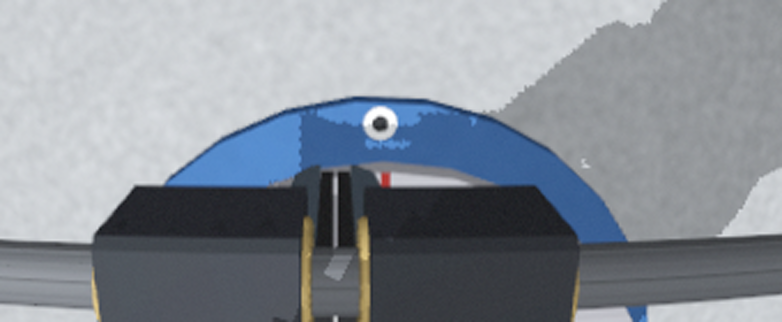

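View pics/scene10.png

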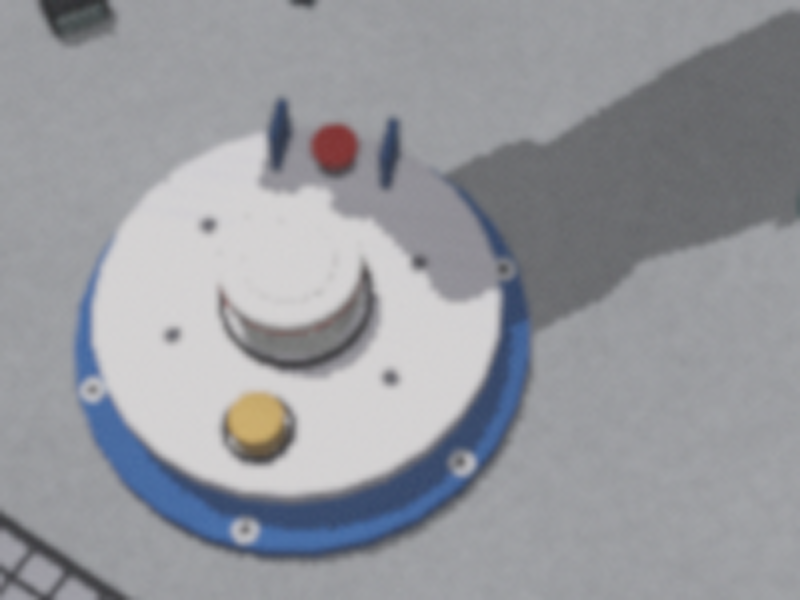

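View pics/top10.png

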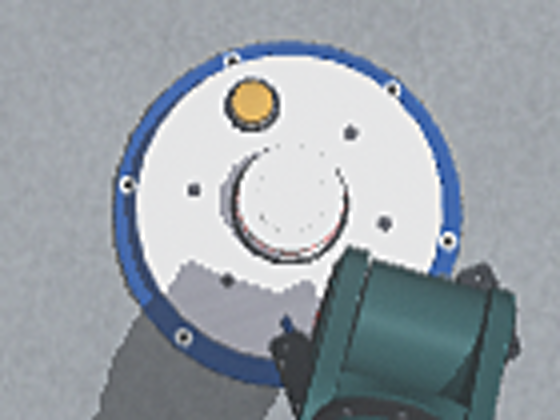

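In the scene view the cap stands at about (335,147) in the crop, unobstructed. The puck (257,420) and the tub are in their nests. In the top view the arm hides the cap, so I'll move aside to triangulate its height.

Emit:
{"name": "send_rows", "arguments": {"targets": [{"x": 0.02, "y": -0.02, "z": 0, "roll": 0}, {"x": 0.05, "y": -0.03, "z": 0, "roll": 0}, {"x": 0.08, "y": -0.03, "z": 0, "roll": 0}, {"x": 0.11, "y": -0.03, "z": -0.02, "roll": 0}, {"x": 0.14, "y": -0.03, "z": -0.03, "roll": 0}, {"x": 0.17, "y": -0.03, "z": -0.04, "roll": 0}, {"x": 0.2, "y": -0.03, "z": -0.05, "roll": 0}, {"x": 0.23, "y": -0.03, "z": -0.05, "roll": 0}]}}

```text
t: 9.47
position: [0.4156, 0.1351, 0.223]
eef_rot: [[-0.349, -0.002, -0.937], [0.937, -0.001, -0.349], [-0.0, -1.0, 0.003]]
force: [0.1, -0.1, 0.9]
opening: 0.0004
```

Emit:
{"name": "send_rows", "arguments": {"targets": [{"x": 0.03, "y": 0, "z": 0, "roll": 0}, {"x": 0.06, "y": 0, "z": 0, "roll": 0}, {"x": 0.09, "y": 0, "z": 0, "roll": 0}, {"x": 0.12, "y": 0, "z": 0, "roll": 0}, {"x": 0.12, "y": 0, "z": 0, "roll": 0}]}}

```text
t: 9.88
position: [0.3722, 0.2512, 0.222]
eef_rot: [[-0.352, -0.004, -0.936], [0.936, -0.001, -0.352], [0.0, -1.0, 0.004]]
force: [0.3, -0.5, -0.4]
opening: 0.0003
```

```bash
cat > chk.py <<'E'
import sys
from h import *
from go import state,AX
from plant import grab_frame
k=sys.argv[1];state()
D={}
for n in("scene","top"):
    d=grab_frame(n);f=d["frame"];np.savez(n+k+".npz",**d);D[n]=d
    c=f[165:315,170:370] if n=="scene" else f[120:225,205:345]
    cv2.imwrite(f"pics/{n}{k}.png",cv2.resize(c[:,:,::-1],None,fx=4,fy=4,interpolation=cv2.INTER_CUBIC))
def find(d,box):
    hsv=cv2.cvtColor(d["frame"],cv2.COLOR_RGB2HSV);H,s,V=[hsv[...,i].astype(int) for i in range(3)]
    m=np.zeros(H.shape,bool);m[box[1]:box[3],box[0]:box[2]]=1
    o={}
    for nm,mk in(("cap",((H<8)|(H>172))&(s>130)&(V>60)),("puck",(H>10)&(H<25)&(s>110)&(V>60))):
        c=comps(mk&m,20);o[nm]=max(c,key=lambda t:t[0])[1] if c else None
    return o
for tag,A in(("start",{n:dict(np.load(n+"0.npz")) for n in D}),("now",D)):
    a=find(A["scene"],(180,185,310,310));b=find(A["top"],(225,122,330,225))
    if tag=="now" or 1:
        for nm in a:
            if a[nm] is None or b[nm] is None: print(nm,"none");continue
            P=tri(A["scene"],a[nm],A["top"],b[nm]);q=P[:2]-AX;print(tag,nm,a[nm].round(1),b[nm].round(1),P.round(4),np.hypot(*q).round(4),(np.degrees(np.arctan2(q[1],q[0]))%360).round(2))
E
python3 chk.py 11
```

```text
t 9.88 pos [0.3722 0.2512 0.222 ] F [ 0.3 -0.5 -0.4] rad 0.3491 th 127.97 open 0.0003
start cap [283.1 224.5] [256.7 194.6] [0.5019 0.0448 0.0815] 0.1094 141.03
start puck [207.7 246.9] [294.6 149.7] [ 0.6612 -0.0861  0.0785] 0.0968 320.07
now cap [253.2 201.1] [288.  199.9] [ 0.4841 -0.0641  0.0822] 0.1104 201.31
now puck [233.4 269.8] [267.6 145.1] [0.6769 0.0082 0.0786] 0.0955 19.7
```

View pics/scene11.png

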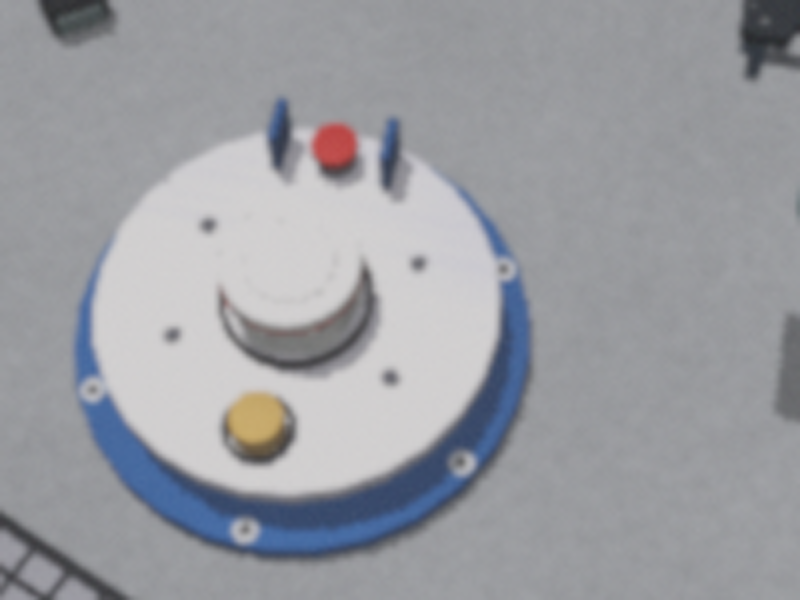

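View pics/top11.png

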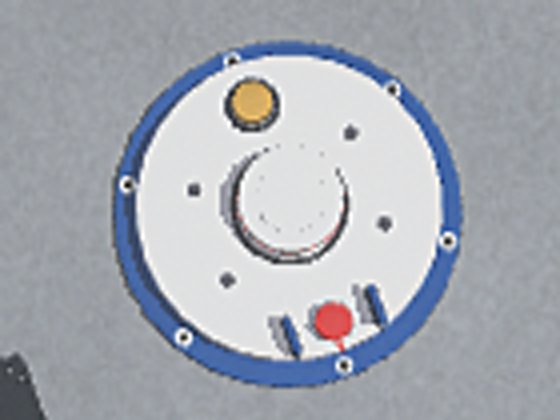

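The red line points at the next spot at (344,366), and the tub and puck are in their nests. The triangulated cap height is 82.2 mm, against 81.5 mm at the start by the same method. As an independent height check I'll see whether the wrist camera has an oblique view from here.

```bash
python3 - <<'E'
from h import *
from go import *
from plant import grab_frame
s=state();d=grab_frame("wrist");np.savez("wrist12.npz",**d);cv2.imwrite("pics/wrist12.png",d["frame"][:,:,::-1])
f=d["frame"];hsv=cv2.cvtColor(f,cv2.COLOR_RGB2HSV);H,S,V=[hsv[...,i].astype(int) for i in range(3)]
red=((H<8)|(H>172))&(S>130)&(V>60)
for a,c,b in comps(red,20):
    for z in(.080,.088):
        P=wonz(d,s,*c,z);q=P[:2]-AX;print(a,c.round(1),z,P.round(4),np.hypot(*q).round(4),(np.degrees(np.arctan2(q[1],q[0]))%360).round(2))
E
```

```text
t 9.98 pos [0.3731 0.2485 0.222 ] F [ 0.2 -0.6 -0.4] rad 0.3464 th 128.13 open 0.0002
346 [ 20.  198.6] 0.08 [ 0.4886 -0.0716  0.08  ] 0.1093 205.82
346 [ 20.  198.6] 0.088 [ 0.4841 -0.064   0.088 ] 0.1104 201.27
```

View pics/wrist12.png

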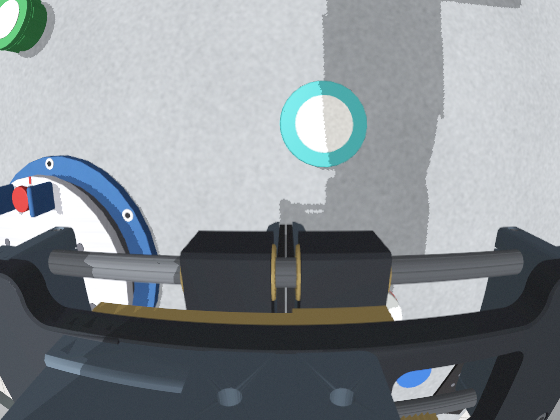

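The cap is at (20,199) in the wrist view. Cast onto z = 0.088 m, it gives (0.4841, -0.0640), the same point as the two-view fix. At 0.080 it would be off by 9 mm, so the cap is fully up. The robot is clear, so I'll hand in.

```bash
python3 -c "
from plant import r
print(r.sign_off())"
```

```text
the job is handed in; nothing more can be done
None
```

The dial is one hole further counter-clockwise and the plunger reads fully up there. I handed the job in at about 10 s with the arm clear of everything.

With shut fingertips I pressed the cap about 12 mm and swung the dial about 18° free. I then raised the fingertips off the cap and pushed the leading plate round until the plunger dropped into the next hole.

**Last checks:**
- **Turn:** the cap moved 60.3° round the axis and the puck 59.6°, and the red line points at the next white spot.
- **Cap height:** the two-camera height matches the start to within 1 mm, although both readings are about 6 mm below the true 88 mm. A separate wrist view agrees with the cap being fully up at 88 mm; a cap still riding 8 mm down would have put it 9 mm off.
- **Tub and puck:** both sit in their nests in the final pictures. I did not measure the bystanders again; nothing was touched on the way.

**Not confirmed:** I never felt a firm stop from the lock. The last pushes met only about 1–2 N and moved the dial by about 1°, roughly the stated play, so I stopped there. That the plunger is up and locked rests on the camera checks alone.

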